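Rig the ring photo stand and hold the camera at its second stop

ROBOT

A 7-joint arm with a two-finger parallel gripper is mounted at the origin on the work surface. World frame = base frame: x ahead of the robot, y to its left, z up, the work surface at z = 0. Lengths are in m, angles in rad, forces in N, time in s.
With the tool pointing down it reaches from about 0.4 to 0.85 m from the base axis. Payload 10.4 kg.
Tool frame: the origin (TCP) lies on the front face of the gripper's body, between the roots of the fingers; the fingertips stand 73 mm ahead of it and the grasp point (between the pads) lies 54 mm ahead of it; z points along the fingers, y is the line along which they close (so a half turn about z gives the same grasp; the last joint's range is limited). The gripper opens to 85 mm and grips with 20 to 120 N. Pads are 22 mm wide; open, the fingers measure 114 mm over their backs; the gripper's body (76 mm by 85 mm) begins 54 mm behind the grasp point. The pads swing forward as they close: fully open they stand 13 mm farther back than shut.
Start: joints at [1.08, 0.332, -0.065, 1.46, 0.022, 1.35, -0.088], TCP at [0.282, -0.558, 0.304] pointing down, gripper open.
Joint ranges: [-2.6, 2.6], [-0.5, 2.12], [-1.47, 1.34], [0.16, 2.42], [-1.27, 4.41], [0.06, 2.06], [-2.6, 2.6]. Speed limits (rad/s): [2.22, 2.22, 2.79, 2.79, 3.14, 3.14, 3.14].

INTERFACE

Orientations are given as a unit quaternion [x, y, z, w].
In Python, from workcell import manip gives the robot as it stands.
- The arm moves only by the shell command python3 -m jog 'ROWS' [FORCE]. ROWS is JSON, a list of rows, each an object with "grip": the gripper command: -1 is fully open, 1 is shut, values between are in proportion; "slide": the shift along the tool's x, y, z in cm, a list of three; "yaw": the turn about the tool's z in rad. A call has 1 to 8 rows; each row shifts and turns the commanded pose from where the row before left it, along the tool's axes as they then stand; what a row does not reach is not made up. A row lasts 1/10 s, in which the tool goes at most 50 mm and 8.59 degrees, less where a joint would pass 70% of its speed; a pose out of reach is approached as far as the arm can. A call with a gripper value outside its range is refused whole. The fingers move at their own pace and stop on an object; FORCE is the grip in N (left out, the last holds). Time passes only in rows, so rows that do not move let the fingers close. It gives the time, the measured TCP pose, the force, the opening and the grip force at its end, in the units of the state.
- manip.get_obs(): the state, without advancing time (a new reading comes with each control period).
- manip.camera(name): name is "side" or "top" or "wrist"; returns the picture (400x640x3 uint8, blue, green, red); there is no depth.
- manip.calibration(name): a dict with "vfov" (degrees; the focal length in pixels is half the picture's height over the tangent of half this angle, whatever the lens; pixels are square), "cx", "cy" (the principal point, pixels), "camera_from_world" (4x4, takes a point from world to camera coordinates). Camera axes: x right, y down, z forward; pixel columns grow to the right and rows downward; lengths in m; the calibration is good to about 2 mm. The wrist camera is an equidistant fisheye: a pixel r from the principal point sees the ray r / f radians off the axis. A picture is of the moment at which its call begins: read the wrist's pose just before it. calibration takes no time and is no camera call; for the wrist camera it gives the pose at the moment of the call.
- manip.hand_in(): hands the job in; it is judged then, once.
Trained networks look in the newest picture that a camera, given by its name, has taken for a name from the list of things; names that differ only in an ending like _2 or _b are one class to them, and where a whole thing is asked for, a point or a joint stands for the part that bears it (a point fixed in the world has none). Each returns a list of dicts, best first, with "conf" (0 to 1); they miss things now and then, are a little off and sometimes report something else, mostly with a low value. They report only what shows in the picture. A call takes as long as a camera call.
- manip.masks_of(thing, camera): "region" (400x640 bool, what is visible of it) and "centre" ([column, row] in pixels, amid what is visible of it).
The state is a dict: "clock": time; "joint_pos": joint angles; "joint_velocities": joint speeds; "tau": joint torques, N m; "position": TCP position; "ee_rot": TCP orientation; "ft_force": force on the tool from outside, world axes, zero at the start; "torque": the same for the moment, N m; "grip_width": opening from 0.0 (shut) to 1.0 (fully open); "grasp_force": force on a finger pad.
Only numpy, scipy, OpenCV 4.12 (cv2) and the standard library are available. Lean on these libraries where they do the work, as an engineer would, in place of code of your own. Each camera call takes 0.05 s, during which the arm holds its last target. There are 200 camera calls.

TASK

Get the ring photo stand ready for its overview shot: lift the taller of the two white background panels out of the wooden rack and slide it down into the slot block of the stand until it sits on the slot's floor, let go of it without dropping it, and leave everything else where it is. Then grip the black head on top of the camera column so that its spring release paddle is squeezed in, draw the camera straight up past the first stop to the second stop, which is the end of its travel. The program finishes while holding: there is no catch at the second stop and the camera sinks back if let go, so keep hold of the head up there, paddle squeezed in, for the shot.

Things in the scene. Friction and masses are not known exactly. Their poses are not given: they have to be found in the camera images.
- panel: the taller white background panel, opaque acrylic, 100 wide x 8 thick x 100 mm high, about 95 g, loose, standing upright in one of the two slots of the wooden rack (which of the two varies). Origin: centre of its lower edge face. x along its width, y through its thickness, z up. Either face may look to the camera.
- half_panel: the other white panel, 100 wide x 8 thick x only 70 mm high, standing in the rack's other slot, 80 mm away from the tall one. Stays there. Origin: centre of its underside; x along its width, z up.
- rack: fixed wooden rack block, 140 (x) x 130 (y) x 30 mm high, with two parallel slots 25 mm deep, 11 mm wide and 105 mm long, that run along its y at x = -40 and +40 mm. Their floor is 5 mm above the bench, so 75 mm of the tall panel (its top 105 mm above the bench) stands clear. Origin: centre of its underside.
- stand: fixed photo stand: grey base board 150 (x) x 370 (y) x 12 mm. At its -y end the aluminium slot block, at its +y end the upright telescopic camera column (outer tube 30 x 30 mm, black collar to 160 mm above the bench, steel inner tube 22 x 22 mm). Origin: centre of the board's underside, on the bench; z up.
- slot (a point): centre of the floor of the slot in the stand's slot block (block 130 x 34 mm, its top 42 mm above the bench). Slot floor 17 mm above the bench; the slot is 25 mm deep, 10 mm wide along y and 104 mm long along x, its mouth rounded by lips of 3 mm radius. Axes as the stand's: the panel's width goes along x. The seated panel's top stands 117 mm above the bench.
- grip_head: black grip head, 36 (x) x 44 (y) x 40 mm high, on top of the inner tube; the grey camera (44 mm wide) is bracketed 20 to 110 mm out on its -y side, no higher than the head; the grey release paddle is on its +x side. Axes as the stand's. Origin: centre of the head's underside, 168 mm above the bench when down. With camera and inner tube about 0.6 kg.
- grip (a point): centre of the black grip head, 188 mm above the bench with the column down. Grasp the head here from above, fingers closing along x: one pad on the release paddle (+x side), the other on the plain -x face.
- release (a joint): spring paddle on the grip head's +x side, 30 wide x 28 mm high, 6.5 mm proud: 0 out, 0.005 m fully in (towards -x); 3.6 N to start, 8 N fully in: grip with 20 N or more. While it is out a lock pin blocks the column at home and at the first stop. Between stops and at the second stop the pin rides on the tube wall and the paddle stays about 3.5 mm in by itself.
- column (a joint): extension of the camera column, m, straight up: 0 down (home, locked), 0.055 first stop (the pin catches there if the paddle is let out), 0.110 second stop = end of travel, hard stop, without a catch. Sinks by its weight when let go.
- ring_cone: small wooden ring cone with a ring on it, base 42 mm across, 68 mm high, loose on the stand's board between column and slot block. Stays. Origin: centre of its underside.
- pliers: red-handled pliers, about 130 mm long, 12 mm high, lying on the bench. Stay.
- cutters: red-handled cutters, about 120 mm long, 12 mm high, lying on the bench. Stay.
- loupe: folding steel loupe, about 52 x 26 x 14 mm, lying on the bench. Stays.
- stone_tin: round aluminium tin, 48 mm across, 18 mm high, at the back of the bench. Stays.

How it is judged:
On the way, in this order (a step that is already met when the one before it is completed fails the run):
1. the tall panel sits on the floor of the stand's slot, let go, with the camera still down (z of panel in the frame of slot between -0.004 and 0.004 m and horizontal distance between panel and slot below 0.006 m and angle between panel's own z axis and vertical below 0.14 rad and angle between the x axis of panel and the x axis of slot, either way round below 0.08 rad and contact force between the fingers and panel below 0.1 N and value of joint column below 0.006 m), for 0.2 s.
2. the release paddle is squeezed in by the fingers with the camera still down (value of joint release above 0.004 m and contact force between the fingers and grip_head above 2 N and value of joint column below 0.02 m), for 0.1 s.
At the end, for the whole second after the job is handed in: Fingers still hold the grip head (over 2 N), paddle squeezed in (over 4 of 5 mm), camera still, column within 6 mm of the second stop (110 mm); tall panel in the slot: on its floor to 4 mm, centred to 6 mm, upright to 0.14 rad, in line to 0.08 rad; ring cone standing (value of joint column above 0.104 m and velocity of joint column between -0.02 and 0.02 m/s and value of joint release above 0.004 m and contact force between the fingers and grip_head above 2 N and z of panel in the frame of slot between -0.004 and 0.004 m and horizontal distance between panel and slot below 0.006 m and angle between panel's own z axis and vertical below 0.14 rad and angle between the x axis of panel and the x axis of slot, either way round below 0.08 rad and angle between ring_cone's own z axis and vertical below 0.2 rad); the arm keeps its last pose, push and grip.
It fails at once if a bystander (shorter panel, ring cone, pliers, cutters, loupe or tin) is moved by more than 25 mm (distance of any of half_panel, ring_cone, pliers, cutters, loupe, stone_tin from where it was at the start of the episode above 0.025 m).
It fails at once if the panel is dropped (falls freely, faster than 0.4 m/s) (contact force between the fingers and panel below 0.05 N and linear speed of panel above 0.4 m/s).
It also fails if it takes over 54 s, if anything falls off the work surface, if the arm or the gripper's body presses on something with over 40 N, if the wrist force passes 120 N, or if a joint passes its speed limit or range.

## Working session

There is one attempt and no reset: what is moved stays moved. The work goes in short steps, Python scripts to look and compute and a shell command to move; the robot and the scene stay as the last step left them, time stands still between calls to the robot, and variables do not carry over. Pictures are saved under pics/ and viewed, at most 10 in all, crops included, and the job is handed in when it is done.

```bash
mkdir -p pics; ls; cat > h.py <<'E'
import numpy as np, cv2
from workcell import manip
from scipy.spatial.transform import Rotation as R
def ray(cal,uv,h=400):
    f=h/2/np.tan(np.radians(cal["vfov"])/2)
    return np.array([(uv[0]-cal["cx"])/f,(uv[1]-cal["cy"])/f,1.0])
def onplane(cal,uv,z):
    T=np.linalg.inv(np.array(cal["camera_from_world"])); d=T[:3,:3]@ray(cal,uv); o=T[:3,3]
    return o+d*(z-o[2])/d[2]
def proj(cal,p):
    f=200/np.tan(np.radians(cal["vfov"])/2)
    q=(np.array(cal["camera_from_world"])@np.append(p,1))[:3]
    return np.array([cal["cx"]+f*q[0]/q[2],cal["cy"]+f*q[1]/q[2]])
E
python3 - <<'E'
from h import *
o=manip.get_obs(); print({k:np.round(v,3).tolist() for k,v in o.items()})
for c in("top","side"):
    im=manip.camera(c); cv2.imwrite(f"pics/{c}0.png",im)
    cal=manip.calibration(c); T=np.linalg.inv(np.array(cal["camera_from_world"])); print(c,cal["vfov"],T[:3,3].round(3),T[:3,2].round(2))
    for t in("panel","half_panel","rack","stand","grip_head","ring_cone"):
        for m in manip.masks_of(t,c)[:2]:
            ys,xs=np.nonzero(m["region"]); r=cv2.minAreaRect(np.c_[xs,ys].astype(np.float32))
            print(c,t,round(m["conf"],2),np.round(m["centre"]),len(xs),np.round(cv2.boxPoints(r)).tolist())
print(manip.get_obs()["clock"])
E
```

```text
pics
{'clock': 0.0, 'joint_pos': [1.08, 0.333, -0.065, 1.461, 0.022, 1.35, -0.089], 'joint_velocities': [0.001, 0.001, 0.0, -0.001, -0.001, 0.0, 0.001], 'tau': [0.0, -62.544, 0.049, -39.159, 0.016, 0.01, -0.0], 'position': [0.282, -0.558, 0.303], 'ee_rot': [0.973, 0.232, -0.0, -0.001], 'ft_force': [0.08, 0.227, 0.496], 'torque': [-0.005, 0.022, -0.01], 'grasp_force': 0.0, 'grip_width': 1.0}
top 42.07168647098417 [0.343 0.035 1.469] [ 0.16 -0.01 -0.99]
top panel 0.72 [458. 207.] 298 [[437.0, 210.0], [437.0, 202.0], [480.0, 204.0], [480.0, 211.0]]
top half_panel 0.69 [267. 178.] 867 [[239.0, 180.0], [243.0, 162.0], [295.0, 174.0], [291.0, 193.0]]
top half_panel 0.46 [460. 236.] 181 [[438.0, 238.0], [438.0, 234.0], [476.0, 235.0], [476.0, 240.0]]
top rack 0.84 [452. 225.] 1957 [[430.0, 197.0], [479.0, 197.0], [479.0, 249.0], [430.0, 249.0]]
top stand 0.76 [301. 195.] 6461 [[233.0, 210.0], [240.0, 158.0], [369.0, 176.0], [361.0, 228.0]]
top grip_head 0.58 [267. 176.] 881 [[239.0, 181.0], [243.0, 161.0], [295.0, 173.0], [290.0, 192.0]]
top ring_cone 0.74 [311. 187.] 155 [[303.0, 191.0], [
[... 208 characters left out ...]
ide half_panel 0.59 [435. 164.] 293 [[418.0, 170.0], [444.0, 147.0], [451.0, 155.0], [425.0, 178.0]]
side half_panel 0.57 [277. 231.] 8382 [[195.0, 223.0], [321.0, 144.0], [368.0, 219.0], [242.0, 298.0]]
side rack 0.67 [422. 171.] 1447 [[385.0, 167.0], [405.0, 133.0], [456.0, 163.0], [436.0, 197.0]]
side stand 0.9 [275. 232.] 8749 [[194.0, 222.0], [321.0, 141.0], [370.0, 219.0], [243.0, 299.0]]
side stand 0.31 [295. 221.] 234 [[290.0, 208.0], [305.0, 208.0], [305.0, 229.0], [290.0, 229.0]]
side grip_head 0.53 [435. 162.] 309 [[417.0, 169.0], [445.0, 146.0], [452.0, 155.0], [424.0, 177.0]]
side ring_cone 0.73 [296. 221.] 263 [[291.0, 206.0], [305.0, 206.0], [305.0, 230.0], [291.0, 230.0]]
0.7
```

View pics/top0.png

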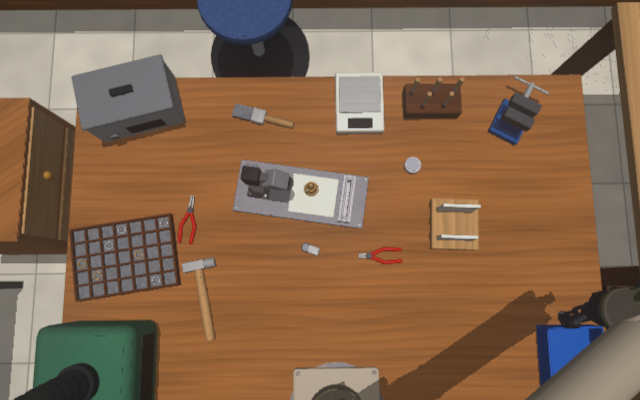

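View pics/side0.png

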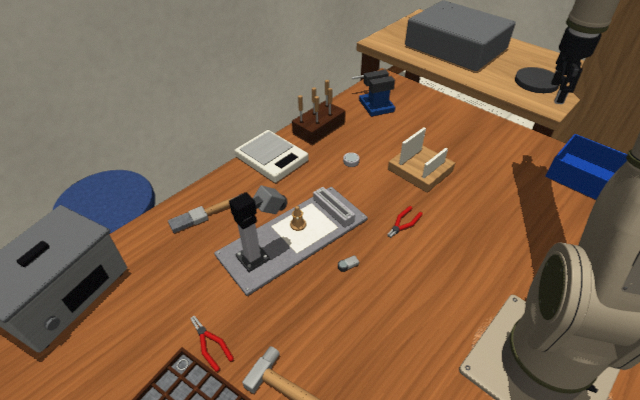

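Top view: the tall panel is in the far slot of the rack (about 458,207), the short one in the near slot (460,236). The stand's column is at about (252,175) and the slot block at about (346,200), with the ring cone between at (311,187). The side view agrees.

```bash
python3 - <<'E'
from h import *
cal=manip.calibration("top")
P=lambda u,v,z:onplane(cal,(u,v),z).round(4)
b=[P(*c,.012) for c in [(233,210),(240,158),(369,176),(361,228)]]
print("board",b, np.mean(b,0),[np.linalg.norm(b[i]-b[i-1]) for i in range(4)])
n=(b[0]+b[1]-b[2]-b[3]); yaw=np.arctan2(n[1],n[0])-np.pi/2; print("yaw stand",yaw)
r=[P(*c,.03) for c in [(430,197),(479,197),(479,249),(430,249)]]
print("rack",r)
im=cv2.imread("pics/top0.png")
# white panels: top view bright low-saturation
hsv=cv2.cvtColor(im,cv2.COLOR_BGR2HSV)
for nm,(x0,x1,y0,y1),z in (("tall",(425,490,198,218),.105),("half",(425,490,228,246),.075)):
    m=(hsv[y0:y1,x0:x1,1]<50)&(hsv[y0:y1,x0:x1,2]>150); ys,xs=np.nonzero(m)
    rect=cv2.minAreaRect(np.c_[xs+x0,ys+y0].astype(np.float32)); bp=cv2.boxPoints(rect); print(nm,len(xs),rect,[P(*q,z).tolist() for q in bp])
c=np.vstack([cv2.resize(im[180:260,420:500],(480,480),interpolation=cv2.INTER_CUBIC)])
d=cv2.resize(im[150:240,225:380],(800,465),interpolation=cv2.INTER_CUBIC)
cv2.imwrite("pics/c1.png",np.hstack([c[:465,:300],d])[:, :1]) if 0 else None
s=cv2.imread("pics/side0.png")
E
```

```text
board [array([0.5476, 0.2845, 0.012 ]), array([0.6981, 0.2671, 0.012 ]), array([ 0.6417, -0.1023,  0.012 ]), array([ 0.4927, -0.076 ,  0.012 ])] [0.595025 0.093325 0.012   ] [np.float64(0.3646563587817988), np.float64(0.15150250823006206), np.float64(0.3736807728529794), np.float64(0.15130330465657388)]
yaw stand -0.15132097972797998
rack [array([ 0.5761, -0.2706,  0.03  ]), array([ 0.5747, -0.4087,  0.03  ]), array([ 0.429, -0.4  ,  0.03 ]), array([ 0.4305, -0.2642,  0.03  ])]
tall 124 ((461.5, 205.5), (3.0, 37.0), 90.0) [[0.5447, -0.2885, 0.105], [0.5437, -0.3871, 0.105], [0.5357, -0.3867, 0.105], [0.5367, -0.2881, 0.105]]
half 121 ((459.0, 236.5), (3.0, 36.0), 90.0) [[0.465, -0.2861, 0.075], [0.4639, -0.3832, 0.075], [0.4558, -0.3828, 0.075], [0.4569, -0.2857, 0.075]]
```

```bash
S='{"grip":-1,"slide":[4.1,-1.0,0],"yaw":0}'; python3 -m jog '[{"grip":-1,"slide":[4.1,-1.0,0],"yaw":0},{"grip":-1,"slide":[4.1,-1.0,0],"yaw":0},{"grip":-1,"slide":[4.1,-1.0,0],"yaw":0},{"grip":-1,"slide":[4.1,-1.0,0],"yaw":0},{"grip":-1,"slide":[4.1,-1.0,0],"yaw":0},{"grip":-1,"slide":[4.1,-1.0,0],"yaw":0},{"grip":-1,"slide":[4.1,-1.0,0],"yaw":0},{"grip":-1,"slide":[4.1,-1.0,0],"yaw":0}]' 40
python3 -m jog '[{"grip":-1,"slide":[0,0,0],"yaw":-0.14},{"grip":-1,"slide":[0,0,0],"yaw":-0.14},{"grip":-1,"slide":[0,0,0],"yaw":-0.14},{"grip":-1,"slide":[0,0,0],"yaw":-0.14},{"grip":-1,"slide":[0,0,0],"yaw":-0.14},{"grip":-1,"slide":[0,0,0],"yaw":-0.14},{"grip":-1,"slide":[0,0,0],"yaw":-0.14},{"grip":-1,"slide":[0,0,0],"yaw":-0.12}]'
cat >> h.py <<'E'
def wplane(cal,uv,z):
    f=200/np.tan(np.radians(cal["vfov"])/2)
    d=np.array([uv[0]-cal["cx"],uv[1]-cal["cy"]]); r=np.hypot(*d)+1e-9; a=r/f
    v=np.array([*(np.sin(a)*d/r),np.cos(a)])
    T=np.linalg.inv(np.array(cal["camera_from_world"])); v=T[:3,:3]@v; o=T[:3,3]
    return o+v*(z-o[2])/v[2]
def wproj(cal,p):
    f=200/np.tan(np.radians(cal["vfov"])/2)
    q=(np.array(cal["camera_from_world"])@np.append(p,1))[:3]
    a=np.arctan2(np.hypot(q[0],q[1]),q[2]); n=q[:2]/np.hypot(q[0],q[1])
    return np.array([cal["cx"],cal["cy"]])+f*a*n
def tool():
    o=manip.get_obs(); M=R.from_quat(o["ee_rot"]).as_matrix()
    return np.array(o["position"]),M,o
E
python3 - <<'E'
from h import *
p,M,o=tool(); print(p.round(4),M.round(3).tolist(),o["clock"],np.round(o["joint_pos"],2))
cal=manip.calibration("wrist"); print(cal["vfov"],cal["cx"],cal["cy"],np.linalg.inv(np.array(cal["camera_from_world"])).round(3).tolist())
im=manip.camera("wrist"); cv2.imwrite("pics/w1.png",im)
for q in [(.54,-.288,.105),(.54,-.388,.105)]: print(wproj(cal,q))
for t in("panel","half_panel"):
    for m in manip.masks_of(t,"wrist")[:2]:
        ys,xs=np.nonzero(m["region"]); r=cv2.minAreaRect(np.c_[xs,ys].astype(np.float32))
        print(t,round(m["conf"],2),len(xs),np.round(cv2.boxPoints(r)).tolist())
E
```

```text
clock: 1.5
position: [0.5396, -0.3374, 0.3041]
ee_rot: [0.973, 0.232, 0.0, 0.0]
ft_force: [0.7, -0.6, 0.2]
grip_width: 0.996
grasp_force: 0.0
clock: 2.3
position: [0.5385, -0.3386, 0.304]
ee_rot: [0.706, 0.708, -0.0, 0.0]
ft_force: [0.2, -0.0, -0.2]
grip_width: 1.004
grasp_force: 0.0
[ 0.5385 -0.3386  0.304 ] [[-0.003, 1.0, 0.0], [1.0, 0.003, -0.0], [-0.0, 0.0, -1.0]] 2.3 [ 0.78  0.38 -0.39  1.41  0.15  1.37  0.39]
65.70646984690485 320.0225600215666 203.11389242168565 [[1.0, 0.002, 0.0, 0.538], [0.002, -0.965, -0.261, -0.273], [-0.0, 0.261, -0.965, 0.373], [0.0, 0.0, 0.0, 1.0]]
[322.37969247 138.42908674]
[321.92452892 246.59243116]
panel 0.74 854 [[314.0, 246.0], [320.0, 137.0], [330.0, 137.0], [324.0, 246.0]]
half_panel 0.66 1601 [[238.0, 135.0], [257.0, 135.0], [257.0, 233.0], [238.0, 233.0]]
```

View pics/w1.png

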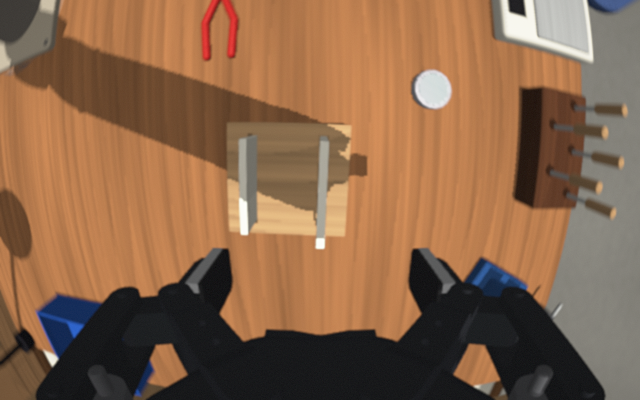

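The wrist view shows the tall panel edge-on from (325,137) to (320,246), slightly turned, and the short panel to its left at column 247.

```bash
python3 - <<'E'
from h import *
p,M,o=tool(); cal=manip.calibration("wrist")
m=manip.masks_of("panel","wrist")[0]["region"]
ys,xs=np.nonzero(m); 
pts=[]
for y in range(ys.min()+5,ys.max()-4): 
    c=xs[ys==y]; pts.append((c.mean(),y,len(c)))
pts=np.array(pts); W=np.array([wplane(cal,(u,v),.105) for u,v,_ in pts])
k=np.polyfit(W[:,1],W[:,0],1); print("yaw of width dir: dx/dy",k[0],"width px",np.median(pts[:,2]))
e=[wplane(cal,(320,y),.105)[1] for y in (ys.min(),ys.max()+1)]; yc=np.mean(e); c=np.array([np.polyval(k,yc),yc]); print("ends",e,"centre",c)
d=np.append(c,.0)-np.append(p[:2],0); print("tool slide cm",(M.T@d*100).round(2))
E
```

```text
yaw of width dir: dx/dy 0.05647713633832537 width px 8.0
ends [np.float64(-0.2867831742402929), np.float64(-0.38842339581859775)] centre [ 0.53975322 -0.33760329]
tool slide cm [0.11 0.13 0.  ]
```

```bash
python3 -m jog '[{"grip":-1,"slide":[0.1,0.1,0],"yaw":0.06},{"grip":-1,"slide":[0,0,4],"yaw":0},{"grip":-1,"slide":[0,0,4],"yaw":0},{"grip":-1,"slide":[0,0,4],"yaw":0},{"grip":-1,"slide":[0,0,3],"yaw":0},{"grip":-1,"slide":[0,0,2],"yaw":0},{"grip":-1,"slide":[0,0,0],"yaw":0}]' 40
python3 -m jog '[{"grip":1,"slide":[0,0,0],"yaw":0},{"grip":1,"slide":[0,0,0],"yaw":0},{"grip":1,"slide":[0,0,0],"yaw":0},{"grip":1,"slide":[0,0,0],"yaw":0},{"grip":1,"slide":[0,0,0],"yaw":0},{"grip":1,"slide":[0,0,0],"yaw":0},{"grip":1,"slide":[0,0,0],"yaw":0},{"grip":1,"slide":[0,0,0],"yaw":0}]' 40
```

```text
clock: 3.2
position: [0.538, -0.3368, 0.1307]
ee_rot: [0.73, 0.684, -0.001, -0.003]
ft_force: [0.2, 0.5, -0.7]
grip_width: 1.002
grasp_force: 0.0
clock: 4.0
position: [0.5398, -0.3377, 0.1345]
ee_rot: [0.729, 0.684, 0.0, 0.0]
ft_force: [-0.8, -0.5, 6.0]
grip_width: 0.086
grasp_force: 39.9
```

```bash
python3 -m jog '[{"grip":1,"slide":[0,0,-2],"yaw":0},{"grip":1,"slide":[0,0,-3],"yaw":0},{"grip":1,"slide":[0,0,-4],"yaw":0},{"grip":1,"slide":[0,0,-4],"yaw":0},{"grip":1,"slide":[0,0,0],"yaw":0}]'
python3 - <<'E'
from h import *
cal=manip.calibration("top"); p,M,o=tool()
s=onplane(cal,(346,200),.042); print(s)
for z,uv in ((.08,(311,187)),): print("cone",onplane(cal,uv,.05))
t=s-np.array([0,.12,0]); print("slide cm",(M.T@(np.r_[t[:2],p[2]]-p)*100).round(1),p.round(3),o["grip_width"])
E
```

```text
clock: 4.5
position: [0.5414, -0.3382, 0.2699]
ee_rot: [0.729, 0.684, 0.001, 0.004]
ft_force: [0.8, -0.5, -0.9]
grip_width: 0.089
grasp_force: 39.3
[ 0.56813061 -0.03375282  0.042     ]
cone [0.60438315 0.06310005 0.05      ]
slide cm [18.6  1.5 -0.1] [ 0.541 -0.338  0.27 ] 0.08879230385449577
```

```bash
python3 -m jog '[{"grip":1,"slide":[3.1,0.3,0],"yaw":0},{"grip":1,"slide":[3.1,0.3,0],"yaw":0},{"grip":1,"slide":[3.1,0.3,0],"yaw":0},{"grip":1,"slide":[3.1,0.2,0],"yaw":0},{"grip":1,"slide":[3.1,0.2,0],"yaw":0},{"grip":1,"slide":[3.1,0.2,0],"yaw":0},{"grip":1,"slide":[0,0,0],"yaw":0},{"grip":1,"slide":[0,0,0],"yaw":0}]'
python3 - <<'E'
from h import *
p,M,o=tool(); print(p.round(4),o["ee_rot"],o["clock"],o["grip_width"])
cal=manip.calibration("wrist"); im=manip.camera("wrist"); cv2.imwrite("pics/w2.png",im)
print(np.array(cal["camera_from_world"]).tolist())
print(wproj(cal,(.568,-.034,.042)))
E
```

```text
clock: 5.3
position: [0.566, -0.1523, 0.2631]
ee_rot: [0.728, 0.685, -0.0, -0.0]
ft_force: [-0.3, -0.6, -1.4]
grip_width: 0.089
grasp_force: 39.3
[ 0.566  -0.1523  0.2631] [ 7.28498670e-01  6.85047021e-01 -3.56477839e-04 -3.74994657e-04] 5.3 0.08897632916186356
[[0.998103026384551, -0.06154973499532271, -0.0014067139046331253, -0.5736536095943895], [-0.05905177317770164, -0.963558386327426, 0.26089868574345065, -0.13695027009703944], [-0.017413695948109986, -0.2603206988698673, -0.9653651624817078, 0.3082309331410589], [0.0, 0.0, 0.0, 1.0]]
[314.9299174   65.67656553]
```

View pics/w2.png

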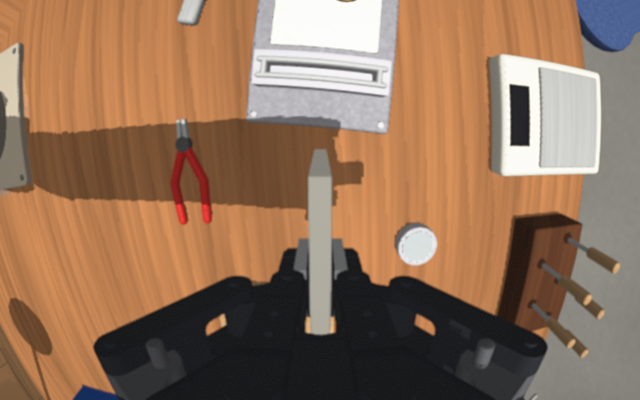

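The slot block shows at about (320,72), between (256,66) and (389,80), with the board's edge below it. The gripped panel runs up the middle.

```bash
python3 - <<'E'
from h import *
im=cv2.imread("pics/w2.png")[40:140,240:400]; cv2.imwrite("pics/w2c.png",cv2.resize(im,(800,500),interpolation=cv2.INTER_CUBIC))
E
```

```text
(no output)
```

View pics/w2c.png

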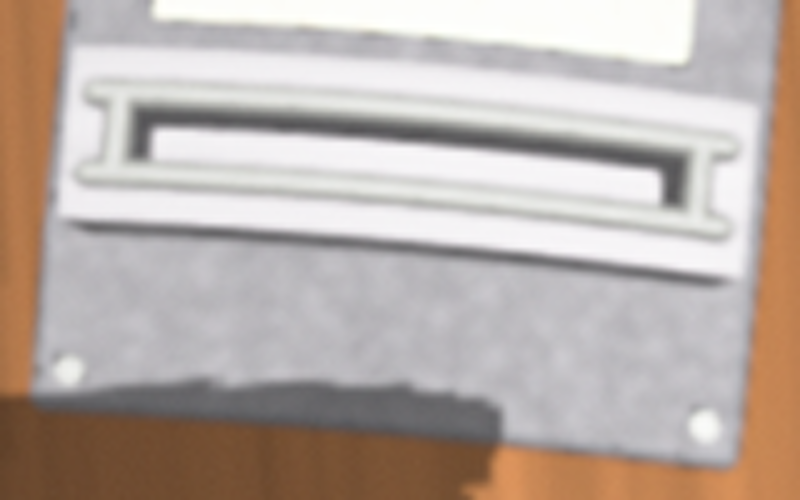

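```bash
cat > slot.py <<'E'
from h import *
def crop2world(cal,P,z): return np.array([wplane(cal,((x+.5)/5-.5+240,(y+.5)/5-.5+40),z) for x,y in P])
E
python3 - <<'E'
from slot import *
cal=manip.calibration("wrist"); p,M,o=tool()
for nm,P,z in (("block",[(75,45),(757,102),(740,280),(60,218)],.040),("slot",[(130,103),(690,155),(687,210),(127,166)],.040),("lips",[(85,92),(740,145),(728,227),(77,172)],.040),
  ("floor",[(150,127),(662,168),(662,205),(150,163)],.017)):
    W=crop2world(cal,P,z); d=(W[1]-W[0]+W[2]-W[3])/2
    print(nm,W.mean(0).round(4),"yaw",np.arctan2(d[1],d[0]).round(4),"len",np.linalg.norm(d).round(4),"wid",np.linalg.norm(W[0]-W[3]).round(4),np.linalg.norm(W[1]-W[2]).round(4))
B=crop2world(cal,[(33,403),(735,467)],.012); print(B,np.linalg.norm(B[1]-B[0]))
E
```

```text
block [ 0.5736 -0.0391  0.04  ] yaw -0.1536 len 0.1291 wid 0.0343 0.0353
slot [ 0.5737 -0.0394  0.04  ] yaw -0.1519 len 0.1055 wid 0.0124 0.0108
lips [ 0.5735 -0.039   0.04  ] yaw -0.1489 len 0.1235 wid 0.0158 0.0164
floor [ 0.5734 -0.0373  0.017 ] yaw -0.1474 len 0.1038 wid 0.0076 0.0078
[[ 0.4927729  -0.08059451  0.012     ]
 [ 0.63789362 -0.10360825  0.012     ]] 0.14693418946708448
```

```bash
python3 -m jog '[{"grip":1,"slide":[0,0,0],"yaw":-0.135},{"grip":1,"slide":[0,0,0],"yaw":-0.135},{"grip":1,"slide":[0,0,0],"yaw":-0.135},{"grip":1,"slide":[0,0,0],"yaw":-0.135},{"grip":1,"slide":[0,0,0],"yaw":-0.135},{"grip":1,"slide":[0,0,0],"yaw":-0.135},{"grip":1,"slide":[0,0,0],"yaw":-0.135},{"grip":1,"slide":[0,0,0],"yaw":-0.135}]'
python3 -m jog '[{"grip":1,"slide":[0,0,0],"yaw":-0.135},{"grip":1,"slide":[0,0,0],"yaw":-0.135},{"grip":1,"slide":[0,0,0],"yaw":-0.131},{"grip":1,"slide":[0,0,0],"yaw":0}]'
cat >> h.py <<'E'
def todo(t,phi):
    p,M,o=tool(); a=np.arctan2(M[1,0],M[0,0]); y=-((phi-a+np.pi)%(2*np.pi)-np.pi)
    print(o["clock"],p.round(4),"yaw",y.round(4),"slide cm",(M.T@(np.array(t)-p)*100).round(2),"tilt",M[:2,2].round(3),"j",np.round(o["joint_pos"],2),"F",np.round(o["ft_force"],1))
E
python3 -c "
from h import *
todo((.5736,-.0392,.2631),2.9906)"
```

```text
clock: 6.15
position: [0.5658, -0.1547, 0.2633]
ee_rot: [0.272, 0.962, -0.0, -0.0]
ft_force: [-0.6, 0.6, -1.2]
grip_width: 0.09
grasp_force: 39.2
clock: 6.55
position: [0.5658, -0.1545, 0.2634]
ee_rot: [0.076, 0.997, -0.0, -0.0]
ft_force: [-0.5, 0.7, -0.7]
grip_width: 0.093
grasp_force: 39.2
6.55 [ 0.5658 -0.1545  0.2634] yaw -0.0021 slide cm [ 0.99 11.52  0.03] tilt [-0.001 -0.   ] j [ 0.75  0.35 -0.69  1.59  0.23  1.28  1.44] F [-0.5  0.7 -0.7]
```

```bash
python3 -m jog '[{"grip":1,"slide":[0.3,3,0],"yaw":0},{"grip":1,"slide":[0.3,3,0],"yaw":0},{"grip":1,"slide":[0.4,3,0],"yaw":0},{"grip":1,"slide":[0,2.5,0],"yaw":0},{"grip":1,"slide":[0,0,2.5],"yaw":0},{"grip":1,"slide":[0,0,2.5],"yaw":0},{"grip":1,"slide":[0,0,2],"yaw":0},{"grip":1,"slide":[0,0,0],"yaw":0}]'
python3 - <<'E'
from h import *
todo((.5736,-.0392,.1765),2.9906)
cal=manip.calibration("wrist"); im=manip.camera("wrist"); cv2.imwrite("pics/w3.png",im)
E
```

```text
clock: 7.35
position: [0.5724, -0.0388, 0.191]
ee_rot: [0.079, 0.997, -0.0, -0.002]
ft_force: [-0.8, -0.3, -0.8]
grip_width: 0.089
grasp_force: 39.3
7.35 [ 0.5724 -0.0388  0.191 ] yaw -0.0067 slide cm [-0.13 -0.02  1.45] tilt [-0.005  0.   ] j [ 0.58  0.41 -0.72  1.7   0.29  1.15  1.19] F [-0.8 -0.3 -0.8]
```

View pics/w3.png

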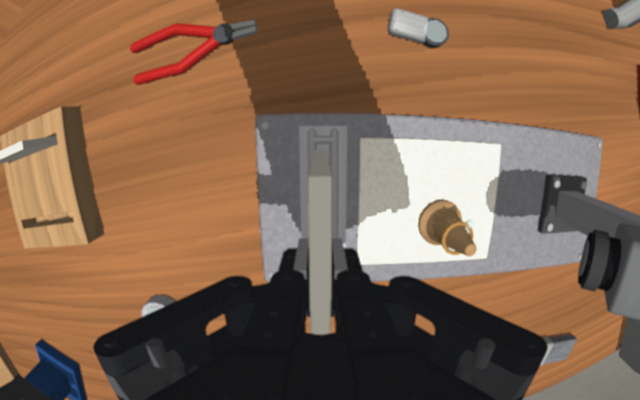

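```bash
python3 - <<'E'
from h import *
cal=manip.calibration("wrist"); p,M,o=tool(); im=cv2.imread("pics/w3.png")
x=np.array([np.cos(-.151),np.sin(-.151),0]); y=np.array([-x[1],x[0],0]); s=np.array([.5736,-.0392,.042])
print("slot end -x:",[wproj(cal,s-x*.052+k*y).round(1).tolist() for k in(-.005,0,.005)])
b=p+M@np.array([0,0,.1295])
print("panel near bottom:",[wproj(cal,b+M@np.array([.05,k,0])).round(1).tolist() for k in(-.004,0,.004)])
print("panel near top:",[wproj(cal,b+M@np.array([.05,k,-.1])).round(1).tolist() for k in(-.004,0,.004)])
cv2.imwrite("pics/w3c.png",cv2.resize(im[110:210,270:370],(600,600),interpolation=cv2.INTER_CUBIC))
E
```

```text
slot end -x: [[312.5, 142.5], [319.5, 142.4], [326.6, 142.4]]
panel near bottom: [[314.5, 146.5], [320.8, 146.5], [327.0, 146.5]]
panel near top: [[308.9, 171.3], [321.3, 171.3], [333.7, 171.3]]
```

View pics/w3c.png

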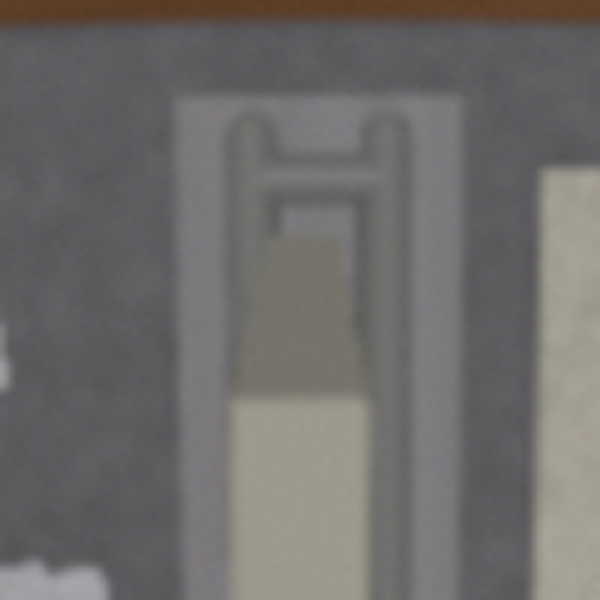

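```bash
python3 -m jog '[{"grip":1,"slide":[-0.05,0.14,0],"yaw":-0.003},{"grip":1,"slide":[0,0,0.8],"yaw":0},{"grip":1,"slide":[0,0,0.8],"yaw":0},{"grip":1,"slide":[0,0,0],"yaw":0}]'
python3 -c "
from h import *
todo((.5736,-.0392,.1465),2.9906)"
```

```text
clock: 7.8
position: [0.574, -0.0366, 0.1768]
ee_rot: [0.075, 0.997, -0.0, -0.001]
ft_force: [0.3, -1.2, -2.0]
grip_width: 0.09
grasp_force: 39.3
7.8 [ 0.574  -0.0366  0.1768] yaw 0.0008 slide cm [-0.   -0.27  3.03] tilt [-0.001 -0.   ] j [ 0.57  0.42 -0.72  1.71  0.3   1.12  1.18] F [ 0.3 -1.2 -2. ]
```

```bash
python3 -m jog '[{"grip":1,"slide":[0.05,-0.08,0],"yaw":0},{"grip":1,"slide":[0,0,0.4],"yaw":0},{"grip":1,"slide":[0,0,0.3],"yaw":0},{"grip":1,"slide":[0,0,0],"yaw":0}]'
python3 - <<'E'
from h import *
todo((.5736,-.0392,.1465),2.9906)
im=manip.camera("wrist"); cv2.imwrite("pics/w4c.png",cv2.resize(im[110:210,270:370],(600,600),interpolation=cv2.INTER_CUBIC))
E
```

```text
clock: 8.2
position: [0.5737, -0.0371, 0.1704]
ee_rot: [0.075, 0.997, -0.0, -0.0]
ft_force: [-0.5, -1.0, -1.0]
grip_width: 0.087
grasp_force: 39.3
8.2 [ 0.5737 -0.0371  0.1704] yaw 0.0012 slide cm [-0.02 -0.21  2.39] tilt [-0.001 -0.   ] j [ 0.57  0.43 -0.71  1.72  0.31  1.11  1.18] F [-0.5 -1.  -1. ]
```

View pics/w4c.png

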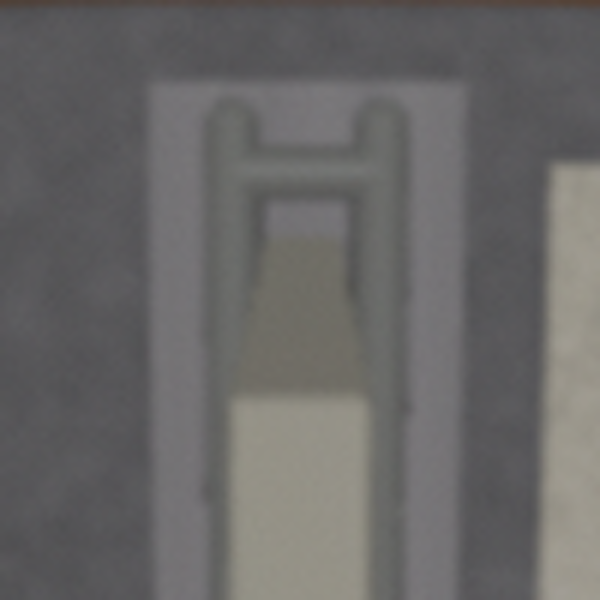

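Panel bottom (266–345 crop columns) is centred between the lips (257–355). At the near end there's a gap of about 4 mm instead of 2, so I'll shift +2 mm along tool x.

```bash
python3 -m jog '[{"grip":1,"slide":[0.2,0,0],"yaw":0},{"grip":1,"slide":[0,0,0.4],"yaw":0},{"grip":1,"slide":[0,0,0.4],"yaw":0},{"grip":1,"slide":[0,0,0],"yaw":0}]'
```

```text
clock: 8.65
position: [0.5716, -0.0368, 0.1622]
ee_rot: [0.075, 0.997, -0.0, -0.0]
ft_force: [-0.6, 0.4, -0.8]
grip_width: 0.09
grasp_force: 39.3
```

Going in freely. Lower to near the floor (TCP about 0.1465).

```bash
python3 -m jog '[{"grip":1,"slide":[0,0,0.4],"yaw":0},{"grip":1,"slide":[0,0,0.4],"yaw":0},{"grip":1,"slide":[0,0,0.4],"yaw":0},{"grip":1,"slide":[0,0,0.2],"yaw":0},{"grip":1,"slide":[0,0,0],"yaw":0}]'
```

```text
clock: 9.15
position: [0.5718, -0.0368, 0.1485]
ee_rot: [0.075, 0.997, -0.0, -0.0]
ft_force: [0.1, 0.2, -1.0]
grip_width: 0.091
grasp_force: 39.3
```

```bash
python3 -m jog '[{"grip":1,"slide":[0,0,0.1],"yaw":0},{"grip":1,"slide":[0,0,0.1],"yaw":0},{"grip":1,"slide":[0,0,0],"yaw":0}]'; python3 -m jog '[{"grip":1,"slide":[0,0,0.1],"yaw":0},{"grip":1,"slide":[0,0,0],"yaw":0}]'
```

```text
clock: 9.45
position: [0.5719, -0.0368, 0.1469]
ee_rot: [0.075, 0.997, -0.0, 0.0]
ft_force: [0.5, -0.1, -0.6]
grip_width: 0.086
grasp_force: 39.3
clock: 9.65
position: [0.5721, -0.0367, 0.1465]
ee_rot: [0.075, 0.997, -0.0, 0.0]
ft_force: [-2.9, 0.9, 4.2]
grip_width: 0.09
grasp_force: 40.1
```

```bash
python3 -m jog '[{"grip":0.6,"slide":[0,0,0],"yaw":0},{"grip":0.4,"slide":[0,0,0],"yaw":0},{"grip":0.1,"slide":[0,0,0],"yaw":0},{"grip":0,"slide":[0,0,0],"yaw":0},{"grip":0,"slide":[0,0,0],"yaw":0},{"grip":0,"slide":[0,0,0],"yaw":0}]'
python3 -m jog '[{"grip":0,"slide":[0,0,-2],"yaw":0},{"grip":0,"slide":[0,0,-4],"yaw":0},{"grip":0,"slide":[0,0,-4.5],"yaw":0},{"grip":-1,"slide":[0,0,-4.5],"yaw":0},{"grip":-1,"slide":[0,0,-4.5],"yaw":0},{"grip":-1,"slide":[0,0,0],"yaw":0}]'
python3 - <<'E'
from h import *
todo((.5736,-.0392,.1465),2.9906)
cal=manip.calibration("wrist"); im=manip.camera("wrist"); cv2.imwrite("pics/w5.png",im)
import json; json.dump({k:np.array(v).tolist() for k,v in cal.items()},open("w5.json","w"))
x=np.array([np.cos(-.151),np.sin(-.151),0]); y=np.array([-x[1],x[0],0])
print([wproj(cal,np.array([.5736,-.0392,.117])+k*x*.05).round(1) for k in(-1,1)])
for t in("panel","grip_head"):
    for m in manip.masks_of(t,"wrist")[:2]:
        ys,xs=np.nonzero(m["region"]); r=cv2.minAreaRect(np.c_[xs,ys].astype(np.float32)); print(t,round(m["conf"],2),m["centre"],np.round(cv2.boxPoints(r)).tolist())
E
```

```text
clock: 10.25
position: [0.572, -0.0368, 0.1459]
ee_rot: [0.075, 0.997, -0.0, 0.0]
ft_force: [0.7, 0.2, -0.1]
grip_width: 0.5
grasp_force: 0.0
clock: 10.85
position: [0.5737, -0.0361, 0.3474]
ee_rot: [0.075, 0.997, -0.0, 0.005]
ft_force: [0.6, 1.1, -0.5]
grip_width: 0.98
grasp_force: 0.0
10.85 [ 0.5737 -0.0361  0.3474] yaw 0.0014 slide cm [ 0.16 -0.31 20.09] tilt [ 0.01  -0.001] j [ 0.61  0.28 -0.76  1.51  0.2   1.42  1.26] F [ 0.6  1.1 -0.5]
[array([317.5, 136.3]), array([317.5, 234.2])]
panel 0.84 [319.2, 179.5] [[315.0, 132.0], [323.0, 132.0], [323.0, 233.0], [315.0, 233.0]]
grip_head 0.82 [531.1, 203.3] [[464.0, 221.0], [473.0, 168.0], [599.0, 189.0], [590.0, 242.0]]
grip_head 0.54 [99.2, 129.2] [[65.0, 135.0], [132.0, 120.0], [134.0, 129.0], [67.0, 144.0]]
```

View pics/w5.png

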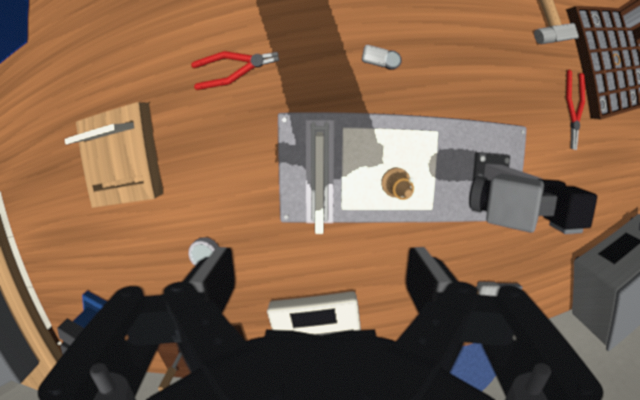

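Panel stands upright in the slot (319, 132–233). The camera and black head are at the right, with the head top near (578,208).

```bash
python3 - <<'E'
from h import *
import json; cal=json.load(open("w5.json"))
w=wplane(cal,(578,208),.208); t=onplane(manip.calibration("top"),(252,175),.208); print(w,t)
y=np.array([np.sin(.151),np.cos(.151)]); print("slot->head in stand axes", np.array([[y[1],-y[0]],y])@(w[:2]-[.5736,-.0392]))
todo((*((w+t)/2)[:2],.36),1.42)
E
```

```text
[0.60547585 0.20020584 0.208     ] [0.60692581 0.20552452 0.208     ]
slot->head in stand axes [-0.00449992  0.24147666]
11.0 [ 0.5718 -0.0369  0.3403] yaw 1.5717 slide cm [ 0.18 24.22 -1.98] tilt [-0. -0.] j [ 0.61  0.28 -0.76  1.52  0.2   1.42  1.26] F [-1.  -0.  -0.3]
```

```bash
python3 -m jog '[{"grip":-1,"slide":[0,4,-2],"yaw":0},{"grip":-1,"slide":[0,4,0],"yaw":0},{"grip":-1,"slide":[0,4,0],"yaw":0},{"grip":-1,"slide":[0,4,0],"yaw":0},{"grip":-1,"slide":[0,4,0],"yaw":0},{"grip":-1,"slide":[0,4.2,0],"yaw":0},{"grip":-1,"slide":[0,0,0],"yaw":0.142},{"grip":-1,"slide":[0,0,0],"yaw":0.142}]'
python3 -m jog '[{"grip":-1,"slide":[0,0,0],"yaw":0.142},{"grip":-1,"slide":[0,0,0],"yaw":0.142},{"grip":-1,"slide":[0,0,0],"yaw":0.142},{"grip":-1,"slide":[0,0,0],"yaw":0.142},{"grip":-1,"slide":[0,0,0],"yaw":0.142},{"grip":-1,"slide":[0,0,0],"yaw":0.142},{"grip":-1,"slide":[0,0,0],"yaw":0.142},{"grip":-1,"slide":[0,0,0],"yaw":0.142}]'
python3 -m jog '[{"grip":-1,"slide":[0,0,0],"yaw":0.142},{"grip":-1,"slide":[0,0,0],"yaw":0}]'
python3 - <<'E'
from h import *
todo((.606,.203,.36),1.42)
cal=manip.calibration("wrist"); im=manip.camera("wrist"); cv2.imwrite("pics/w6.png",im)
import json; json.dump({k:np.array(v).tolist() for k,v in cal.items()},open("w6.json","w"))
print(wproj(cal,(.606,.203,.208)))
for t in("grip_head","release"):
    for m in manip.masks_of(t,"wrist")[:2]:
        ys,xs=np.nonzero(m["region"]); r=cv2.minAreaRect(np.c_[xs,ys].astype(np.float32)); print(t,round(m["conf"],2),m["centre"],np.round(cv2.boxPoints(r)).tolist())
E
```

```text
clock: 11.8
position: [0.6073, 0.2043, 0.3584]
ee_rot: [0.216, 0.976, -0.001, -0.002]
ft_force: [0.6, -1.0, 0.3]
grip_width: 1.0
grasp_force: 0.0
clock: 12.6
position: [0.6077, 0.2023, 0.3587]
ee_rot: [0.709, 0.705, -0.001, -0.001]
ft_force: [-0.2, -0.6, 0.9]
grip_width: 0.998
grasp_force: 0.0
clock: 12.8
position: [0.6077, 0.2024, 0.359]
ee_rot: [0.756, 0.655, -0.001, -0.0]
ft_force: [0.9, 0.3, 0.6]
grip_width: 1.001
grasp_force: 0.0
12.8 [0.6077 0.2024 0.359 ] yaw 0.0077 slide cm [ 0.04 -0.18 -0.1 ] tilt [-0.003 -0.001] j [ 0.01  0.4  -0.56  1.3   0.21  1.5  -0.67] F [0.9 0.3 0.6]
[318.4740446  209.87396021]
grip_head 0.97 [326.2, 219.9] [[296.0, 286.0], [300.0, 162.0], [358.0, 165.0], [354.0, 288.0]]
release 0.69 [351.8, 195.3] [[348.0, 175.0], [356.0, 175.0], [356.0, 216.0], [348.0, 216.0]]
```

View pics/w6.png

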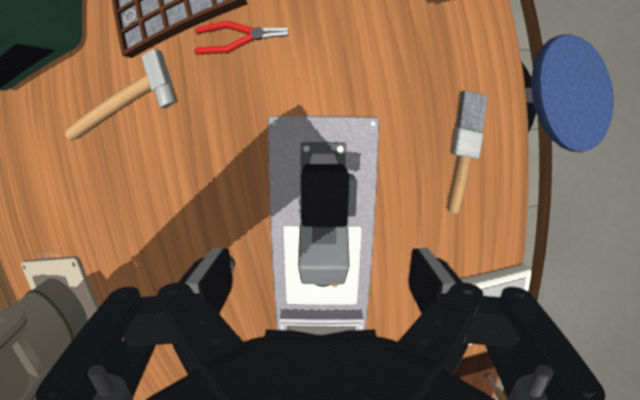

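The head's black top shows at about columns 302–349, rows 165–226. The paddle is on its right (348–356, 175–216) and the camera is below it towards the gripper.

```bash
python3 - <<'E'
from h import *
import json; cal=json.load(open("w6.json")); im=cv2.imread("pics/w6.png"); g=im.max(2)
for r in (180,195,210): print(r,g[r,290:366].tolist())
print("col325",g[150:245,325].tolist())
E
```

```text
180 [103, 104, 103, 104, 105, 104, 104, 105, 103, 94, 67, 41, 25, 25, 23, 27, 28, 26, 26, 24, 26, 25, 27, 25, 25, 25, 27, 26, 26, 23, 26, 25, 23, 27, 27, 26, 24, 26, 28, 26, 22, 26, 24, 23, 27, 27, 24, 24, 23, 26, 27, 25, 26, 26, 26, 22, 23, 24, 42, 62, 81, 87, 85, 83, 84, 92, 122, 160, 179, 187, 187, 186, 180, 179, 180, 180]
195 [106, 106, 105, 105, 103, 103, 104, 106, 109, 107, 83, 53, 26, 23, 22, 26, 24, 24, 25, 22, 24, 24, 25, 24, 23, 24, 26, 25, 24, 26, 21, 24, 23, 26, 25, 25, 26, 27, 26, 27, 24, 25, 23, 27, 23, 23, 25, 25, 24, 26, 25, 25, 25, 24, 25, 24, 20, 33, 53, 73, 86, 88, 89, 87, 82, 91, 129, 172, 187, 188, 186, 186, 186, 186, 185, 183]
210 [180, 178, 177, 178, 182, 182, 182, 177, 158, 124, 87, 51, 25, 22, 24, 24, 26, 27, 25, 25, 23, 24, 25, 26, 28, 24, 25, 27, 25, 24, 26, 28, 25, 22, 25, 24, 25, 25, 23, 24, 26, 24, 22, 23, 26, 25, 22, 29, 25, 22, 24, 25, 24, 25, 23, 23, 25, 40, 67, 84, 87, 85, 85, 83, 88, 107, 143, 173, 180, 179, 181, 184, 185, 187, 186, 183]
col325 [59, 58, 62, 75, 93, 101, 103, 102, 101, 103, 102, 102, 98, 80, 46, 22, 17, 21, 19, 15, 20, 21, 26, 23, 25, 23, 25, 25, 26, 24, 26, 25, 24, 29, 25, 29, 27, 25, 27, 27, 26, 23, 26, 25, 24, 25, 27, 25, 22, 24, 25, 26, 24, 23, 23, 24, 25, 22, 25, 26, 24, 25, 23, 24, 24, 22, 25, 23, 26, 23, 23, 21, 22, 24, 20, 24, 30, 42, 54, 57, 57, 58, 59, 69, 80, 89, 97, 104, 103, 103, 104, 103, 104, 113, 126]
```

```bash
python3 - <<'E'
from h import *
import json; cal=json.load(open("w6.json"))
P=lambda u,v:wplane(cal,(u,v),.208)
l,r=P(301.3,195),P(347.8,195); t,b=P(324.5,171),P(324.5,227)
print(l,r,np.linalg.norm(l-r),np.linalg.norm(t-b),np.linalg.norm(P(324.5,164)-b)); c=np.r_[0,0,0.]
x=np.array([np.cos(.151),-np.sin(.151)]);y=np.array([-x[1],x[0]])
cx=((l+r)/2)[:2]@x; cy=((t+b)/2)[:2]@y; h=cx*x+cy*y; print("head",h,"stand-frame from slot",(h-[.5736,-.0392])@x,(h-[.5736,-.0392])@y)
todo((*h,.242),1.42)
E
```

```text
[0.59517594 0.21602634 0.208     ] [0.62893074 0.21118844 0.208     ] 0.03409973271361798 0.04260620660868955 0.047698668087999704
head [0.6115219  0.21011476] stand-frame from slot -1.3233423868966776e-05 0.25218231729337437
12.95 [0.6079 0.2024 0.3599] yaw 0.0139 slide cm [ 0.82  0.27 11.79] tilt [-0.001 -0.001] j [ 0.01  0.4  -0.57  1.3   0.21  1.5  -0.67] F [ 0.4 -0.3 -0.2]
```

```bash
python3 -m jog '[{"grip":-1,"slide":[0.8,0.35,0],"yaw":0.014},{"grip":-1,"slide":[0,0,4],"yaw":0},{"grip":-1,"slide":[0,0,4],"yaw":0},{"grip":-1,"slide":[0,0,2.5],"yaw":0},{"grip":-1,"slide":[0,0,1.6],"yaw":0},{"grip":-1,"slide":[0,0,0],"yaw":0},{"grip":-1,"slide":[0,0,0],"yaw":0}]'
python3 -c "
from h import *
todo((.6123,.210,.239),1.42)"
```

```text
clock: 13.65
position: [0.6131, 0.2104, 0.2411]
ee_rot: [0.76, 0.65, 0.001, 0.0]
ft_force: [0.3, -0.9, 0.4]
grip_width: 0.998
grasp_force: 0.0
13.65 [0.6131 0.2104 0.2411] yaw -0.0038 slide cm [-0.05 -0.08  0.21] tilt [0.001 0.001] j [ 0.    0.48 -0.55  1.45  0.25  1.28 -0.72] F [ 0.3 -0.9  0.4]
```

```bash
python3 -m jog '[{"grip":-1,"slide":[0,-0.05,0.2],"yaw":0},{"grip":1,"slide":[0,0,0],"yaw":0},{"grip":1,"slide":[0,0,0],"yaw":0},{"grip":1,"slide":[0,0,0],"yaw":0},{"grip":1,"slide":[0,0,0],"yaw":0},{"grip":1,"slide":[0,0,0],"yaw":0},{"grip":1,"slide":[0,0,0],"yaw":0},{"grip":1,"slide":[0,0,0],"yaw":0}]' 60
python3 -m jog '[{"grip":1,"slide":[0,0,0],"yaw":0},{"grip":1,"slide":[0,0,0],"yaw":0}]'
```

```text
clock: 14.45
position: [0.6122, 0.21, 0.2392]
ee_rot: [0.76, 0.65, 0.0, 0.001]
ft_force: [-6.3, -1.6, 7.4]
grip_width: 0.428
grasp_force: 64.3
clock: 14.65
position: [0.6122, 0.2101, 0.2392]
ee_rot: [0.76, 0.65, 0.0, 0.001]
ft_force: [-6.2, -2.5, 6.7]
grip_width: 0.427
grasp_force: 64.3
```

```bash
python3 -m jog '[{"grip":1,"slide":[0,0,-0.5],"yaw":0},{"grip":1,"slide":[0,0,-1],"yaw":0},{"grip":1,"slide":[0,0,-1],"yaw":0},{"grip":1,"slide":[0,0,0],"yaw":0}]'
```

```text
clock: 15.05
position: [0.6122, 0.2101, 0.2645]
ee_rot: [0.76, 0.65, 0.0, 0.0]
ft_force: [-1.1, -0.2, -6.0]
grip_width: 0.425
grasp_force: 62.6
```

```bash
python3 -m jog '[{"grip":1,"slide":[0,0,-1.5],"yaw":0},{"grip":1,"slide":[0,0,-1.5],"yaw":0},{"grip":1,"slide":[0,0,-1.5],"yaw":0},{"grip":1,"slide":[0,0,-1.5],"yaw":0},{"grip":1,"slide":[0,0,-1],"yaw":0},{"grip":1,"slide":[0,0,-0.5],"yaw":0},{"grip":1,"slide":[0,0,-0.5],"yaw":0},{"grip":1,"slide":[0,0,0],"yaw":0}]'
```

```text
clock: 15.85
position: [0.6122, 0.21, 0.3434]
ee_rot: [0.76, 0.65, 0.0, 0.0]
ft_force: [0.1, 1.0, -6.0]
grip_width: 0.425
grasp_force: 65.6
```

```bash
python3 -m jog '[{"grip":1,"slide":[0,0,-0.3],"yaw":0},{"grip":1,"slide":[0,0,-0.2],"yaw":0},{"grip":1,"slide":[0,0,0],"yaw":0}]'
```

```text
clock: 16.15
position: [0.6122, 0.21, 0.3481]
ee_rot: [0.76, 0.65, -0.0, 0.0]
ft_force: [1.1, 1.3, -5.6]
grip_width: 0.422
grasp_force: 65.7
```

```bash
python3 -m jog '[{"grip":1,"slide":[0,0,-0.1],"yaw":0},{"grip":1,"slide":[0,0,-0.1],"yaw":0},{"grip":1,"slide":[0,0,0],"yaw":0},{"grip":1,"slide":[0,0,0],"yaw":0}]'
```

```text
clock: 16.55
position: [0.6122, 0.21, 0.3493]
ee_rot: [0.76, 0.65, -0.0, -0.0]
ft_force: [3.4, 1.8, -13.5]
grip_width: 0.423
grasp_force: 64.8
```

The hard stop is felt: travel is 110.1 mm and the force has risen. One quick check of the panel and cone, then hand in.

```bash
python3 - <<'E'
from h import *
manip.camera("side"); cal=manip.calibration("side")
for t in("panel","ring_cone"):
    m=manip.masks_of(t,"side")[0]; print(t,m["conf"],m["centre"])
print("expected panel",proj(cal,(.5736,-.0392,.08)),"cone before [296,221]")
o=manip.get_obs(); print(o["grasp_force"],o["position"],o["clock"])
print(manip.hand_in())
E
```

```text
panel 0.75 [333.4, 196.0]
ring_cone 0.79 [295.8, 220.3]
expected panel [334.23670966 191.108446  ] cone before [296,221]
64.56422209739685 [0.61217418 0.21000916 0.34931477] 16.7
the job is handed in; nothing more can be done
None
```

The tall panel is seated upright in the stand's slot and released. The camera column is held at its second stop (about 110 mm) with the paddle squeezed in, the ring cone hasn't moved, and I handed the job in at about 17 s; no pass/fail verdict came back.

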